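# Move the amber filter slide on to its next notch

### The arm

A 6-joint arm with a two-finger parallel gripper is mounted at the origin on a cart in front of the work surface, level with it; the furniture and walls round the work are solid. World frame = base frame: x ahead of the robot, y to its left, z up, the work surface at z = 0. Lengths are in m, angles in degrees, forces in N, time in s.
With the tool pointing down it reaches from about 0.35 to 0.875 m from the base axis. Payload 4.2 kg.
Tool frame: the origin (TCP) lies on the mounting face of the last link; the fingertips stand 173 mm ahead of it and the grasp point (between the pads) lies 155 mm ahead of it; z points along the fingers, y is the line along which they close (so a half turn about z gives the same grasp; the last joint's range is limited). The gripper opens to 85 mm and grips with 20 to 120 N. Pads are 22 mm wide; open, the fingers measure 114 mm over their backs; the gripper's body (76 mm by 85 mm) begins 54 mm behind the grasp point. The pads swing forward as they close: fully open they stand 13 mm farther back than shut.
Start: joints at [-53.766, 22.042, 0.453, 0, -68.411, -14.817], TCP at [0.228, -0.582, 0.405] pointing down, gripper open.
Joint ranges: [-179.83, 179.83], [-69.29, 118.12], [-61.27, 80.66], [-181.25, 117.63], [-171.15, -9.14], [-177.46, 177.46]. Speed limits (degrees/s): [159.86, 159.86, 180, 180, 180, 180].

### API

Orientations are given as [roll, pitch, yaw] about the fixed x, y, z axes, in that order (R = Rz(yaw) Ry(pitch) Rx(roll)).
In Python, from workcell import robot gives the robot as it stands. The module is installed in compiled form; this text tells all that it offers.
- The arm moves only by the tool apply_moves, never from a script. Its argument "targets" is one flat list of numbers, 7 for each row, row after row: the turn, a rotation vector about the tool's x, y, z in degrees, then the shift along the tool's x, y, z in m, then the opening, from 0 (shut) to 1 (fully open). In form: [rx, ry, rz, dx, dy, dz, hand, rx, ry, rz, dx, dy, dz, hand, ...]. A call has 1 to 20 rows; each row is the pose to reach, as a shift and turn from the pose commanded when the call began, along the tool's axes at that moment; what a row does not reach only later rows make up. A row lasts 1/10 s, in which the tool goes at most 50 mm and 8.59 degrees, less where a joint would pass 70% of its speed; a pose out of reach is approached as far as the arm can. A call with a gripper value outside its range is refused whole. The fingers move at their own pace and stop on an object; "squeeze" is the grip in N (left out, the last holds). Time passes only in rows, so rows that repeat a pose let the fingers close. It gives the time, the measured TCP pose, the force, the opening and the grip force at its end, in the units of the state.
- robot.observe(): the state, without advancing time (a new reading comes with each control period).
- robot.read_camera(name): name is "scene" or "top" or "wrist"; returns a dict with "image" (400x640x3 uint8, red, green, blue), "K" (3x3 intrinsics, pixels), "world_to_cam" (4x4, takes a point from world to camera coordinates). Camera axes: x right, y up, looking along -z (the intrinsics and any distortion apply to the point x, -y, -z); pixel columns grow to the right and rows downward; lengths in m; the calibration is good to about 2 mm. The wrist camera is an equidistant fisheye: a pixel r from the principal point sees the ray r / f radians off the axis. A picture is of the moment at which its call begins. There is no depth.
- robot.finish_job(): hands the job in; it is judged then, once.
The state is a dict: "time": time; "joints": joint angles; "joint_velocities": joint speeds; "joint_torque": joint torques, N m; "tool_pos": TCP position; "tool_rot": TCP orientation; "force": force on the tool from outside, world axes, zero at the start; "ft_torque": the same for the moment, N m; "gripper_width": finger opening in m; "grasp_force": force on a finger pad.
Only numpy, scipy, OpenCV 4.12 (cv2) and the standard library are available. Lean on these libraries where they do the work, as an engineer would, in place of code of your own. Each camera call takes 0.05 s, during which the arm holds its last target. There are 200 camera calls.

### The job

Bring the amber filter into the beam: on the filter slide with the orange grip, squeeze the black latch tab in against the grip and, keeping it squeezed, slide the grip one notch along, until the amber filter stands in front of the round beam tube. Then let go, so that the latch springs out and locks in that notch. Leave the slide with the green grip in its notch.

Things in the scene. Friction and masses are not known exactly. Their poses are not given: they have to be found in the camera images.
- amber_grip (a point): Point in the orange moving grip, 55 mm above the worktop. Axes: z up, x from tab to block and on to filter, y the way to slide. Along x from this point: black tab's outer face at -22.5 mm (out) or -10.5 (pressed), orange block from -3 to +13, filter at +70. Block 24 mm, tab 22 mm along y; both reach 72 mm above the worktop, tab from 32. Beside the grip nothing is above 24 mm until the filter.
- amber_latch (a joint): Travel in m of the ridged black latch tab on the near side of the orange grip: 0 out (bolt locked in a notch of the comb), 0.012 fully in; the carriage is surely free from 0.011. Pinch tab and block together along x of amber_grip: 35.5 mm over both when out, 23.5 mm when in. A spring pushes the tab out with 4 N, rising to 8 N when fully in.
- amber_slide (a joint): Travel in m of the orange grip's carriage, along +y of amber_grip, on a fixed grey base (146 x 124 x 12 mm): 0 first notch (start), 0.030 next notch (amber filter before the beam tube), 0.060 last. Locked in a notch until the tab is in, then moves with about 1.5 N. Let go within 5 mm of a notch, the bolt finds it; let go between notches, it rides on the comb and drops in at the next one.
- green_slide (a joint): Travel in m of the carriage of the other filter slide, alike but with green grip and green filter, standing 0.19 to 0.36 m to the left or right of the amber one (which side varies): 0 in its first notch, where it starts and must stay.

How it is judged (in metres and radians):
On the way:
1. the amber carriage moves between the first and the next notch with its latch tab pressed in (value of joint amber_slide between 0.008 and 0.024 m and value of joint amber_latch above 0.005 m), for 0.02 s.
At the end, for the whole second after the job is handed in: The amber slide stands in its next notch (0.030 m, within 6 mm) with the latch tab out again (pressed less than 3 mm), and the green slide is still in its first notch (within 6 mm) (value of joint amber_slide between 0.024 and 0.036 m and value of joint amber_latch below 0.003 m and value of joint green_slide below 0.006 m); the robot touches nothing.
It fails at once if the green slide is moved out of its first notch (value of joint green_slide above 0.012 m).
It also fails if it takes over 32 s, if anything falls off the work surface, if the arm or the gripper's body presses on something with over 40 N, if the wrist force passes 120 N, or if a joint passes its speed limit or range.

## Working session

There is one attempt and no reset: what is moved stays moved. The work goes in short steps, Python scripts to look and compute and a tool call to move; the robot and the scene stay as the last step left them, time stands still between calls to the robot, and variables do not carry over. Pictures are saved under pics/ and viewed, at most 10 in all, crops included, and the job is handed in when it is done.

Besides the shell and the picture viewer there is one more tool, called after "Request:" in YAML: its name, and indented under it one key for each argument. apply_moves: Moves the arm, as the interface text tells. Its arguments: {"type":"object","properties":{"targets":{"type":"array","items":{"type":"number"}},"squeeze":{"type":"number"}},"required":["targets"]}

```bash
mkdir -p pics; python3 - <<'E'
from workcell import robot
import cv2,pickle
d={}
for n in("scene","top"):
    c=robot.read_camera(n);d[n]=c;cv2.imwrite(f"pics/{n}0.png",c["image"][:,:,::-1])
    print(n,c["K"].tolist(),c["world_to_cam"].round(4).tolist())
pickle.dump(d,open("cam.pkl","wb"))
print(robot.observe())
E
```

```text
scene [[448.5965044858008, 0.0, 314.79736129070716], [0.0, 448.5965044858008, 200.4646414218395], [0.0, 0.0, 1.0]] [[-0.8943, -0.4471, -0.0171, 0.3636], [0.2151, -0.4632, 0.8597, -0.2897], [-0.3923, 0.7652, 0.5105, -0.4884], [0.0, 0.0, 0.0, 1.0]]
top [[405.4057415451502, 0.0, 316.5897267267515], [0.0, 405.4057415451502, 197.92785800545863], [0.0, 0.0, 1.0]] [[0.0195, -0.9998, -0.0091, -0.2872], [0.9943, 0.0184, 0.1049, -0.5329], [-0.1048, -0.0111, 0.9944, -0.8639], [0.0, 0.0, 0.0, 1.0]]
{'time': 0.1, 'joints': array([-5.37680545e+01,  2.20876275e+01,  3.87424549e-01, -2.38228770e-02,
       -6.84123435e+01, -1.48162537e+01]), 'joint_velocities': array([ 0.06220893, -0.1528429 ,  0.14523183,  0.05809517,  0.0156717 ,
        0.04205085]), 'joint_torque': array([-6.57982837e-04, -3.93318450e+01,  1.88929546e+01,  4.19796109e+00,
       -2.55924388e-03,  4.44692517e-06]), 'tool_pos': array([ 0.22816913, -0.5816716 ,  0.40371985]), 'tool_rot': array([ 1.79885534e+02, -7.38217662e-03, -1.58593088e+02]), 'force': array([-0.67099463,  0.77409303, -0.25354307]), 'ft_torque': array([-0.05772998,  0.01276993, -0.10502369]), 'grasp_force': 0.0, 'gripper_width': 0.0854593593573376}
```

View pics/top0.png

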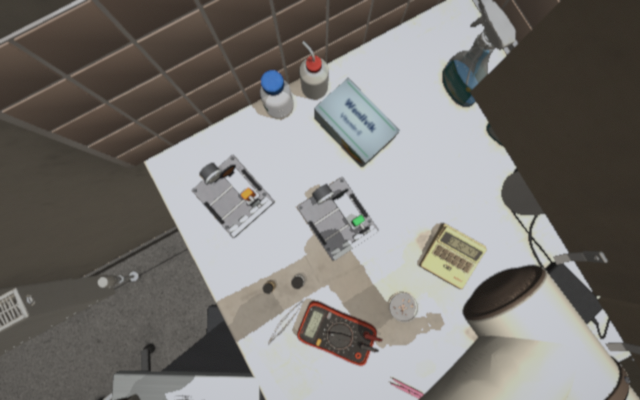

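View pics/scene0.png

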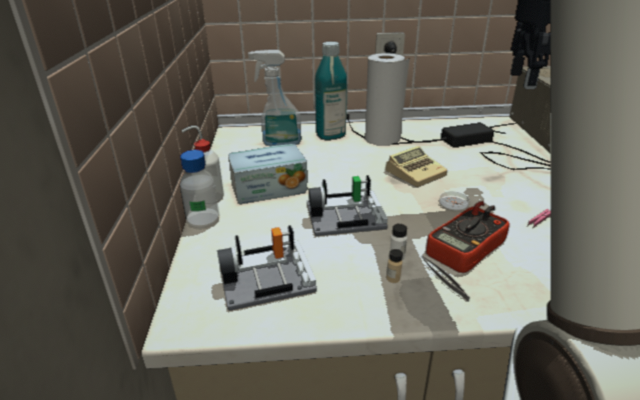

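The top view shows the amber grip near (248,195) and the green one near (358,222). In the scene view they are at (277,242) and (356,188). I'll enlarge both views of the amber slide.

```bash
python3 - <<'E'
import pickle,cv2
d=pickle.load(open("cam.pkl","rb"))
for n,(u,v,w,h) in dict(top=(185,145,100,100),scene=(210,215,115,95)).items():
    im=d[n]["image"][v:v+h,u:u+w,::-1]
    k=6 if n=="top" else 6
    cv2.imwrite(f"pics/{n}1.png",cv2.resize(im,None,fx=k,fy=k,interpolation=cv2.INTER_CUBIC))
E
```

```text
(no output)
```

View pics/top1.png

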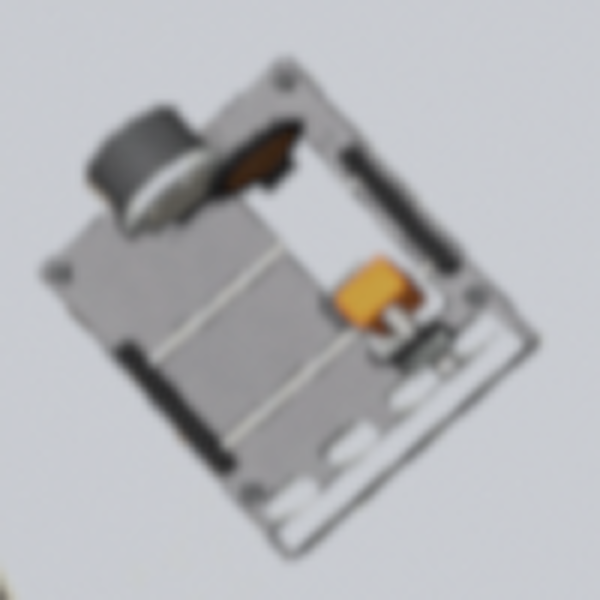

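View pics/scene1.png

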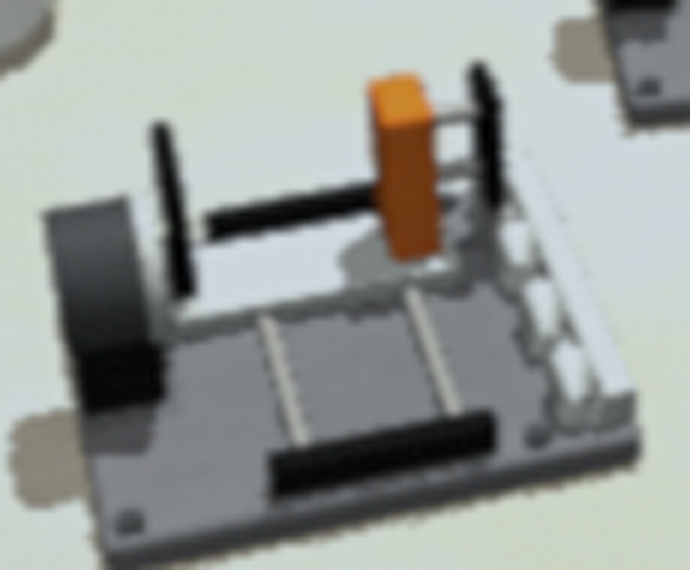

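```bash
cat > h.py <<'E'
import numpy as np,pickle
d=pickle.load(open("cam.pkl","rb"))
def ray(n,u,v,c=None):
    c=c or d[n];T=c["world_to_cam"];K=c["K"]
    r=np.array([(u-K[0,2])/K[0,0],-(v-K[1,2])/K[1,1],-1])
    return -T[:3,:3].T@T[:3,3],T[:3,:3].T@r
def atz(n,u,v,z):
    o,r=ray(n,u,v);return o+r*(z-o[2])/r[2]
t=lambda u,v,z:atz("top",185+u/6,145+v/6,z)
s=lambda u,v,z:atz("scene",210+u/6,215+v/6,z)
E
python3 - <<'E'
from h import *
np.set_printoptions(precision=4,suppress=True)
C=[t(290,555,.012),t(540,340,.012),t(285,60,.012),t(45,270,.012)]
print(np.array(C));
for i in range(4):
    e=C[(i+1)%4]-C[i];print(np.linalg.norm(e),np.degrees(np.arctan2(e[1],e[0])))
print("scene base",s(108,550,.012),s(640,435,.012)); e=s(108,550,.012)-s(640,435,.012);print(np.linalg.norm(e),np.degrees(np.arctan2(e[1],e[0])))
print("block",t(375,293,.072),s(401,100,.072))
P=[t(*p,.072) for p in((335,300),(378,258),(412,290),(370,328))];print(np.array(P))
import cv2
for n in("top","scene"):
    im=d[n]["image"];h=cv2.cvtColor(im,cv2.COLOR_RGB2HSV)
    m=((h[...,0]>5)&(h[...,0]<22)&(h[...,1]>180)&(h[...,2]>90)).astype(np.uint8)
    l=cv2.connectedComponentsWithStats(m);print(n,l[2][1:][l[2][1:,4]>25],l[3][1:][l[2][1:,4]>25])
E
```

```text
[[ 0.4483 -0.0942  0.012 ]
 [ 0.5297 -0.1841  0.012 ]
 [ 0.634  -0.0847  0.012 ]
 [ 0.5525  0.002   0.012 ]]
0.1213138560958147 -47.84841326974424
0.14408840652352567 43.65418271918429
0.11888278892265244 133.22064364032406
0.1418270107241355 -137.31249689428458
scene base [0.5524 0.0076 0.012 ] [ 0.4481 -0.0904  0.012 ]
0.14318425446616334 43.234188564686185
block [ 0.5394 -0.133   0.072 ] [ 0.5404 -0.1266  0.072 ]
[[ 0.5367 -0.1191  0.072 ]
 [ 0.5517 -0.1335  0.072 ]
 [ 0.5407 -0.1458  0.072 ]
 [ 0.5271 -0.1317  0.072 ]]
top [] []
scene [[272 228  11  30 217]] [[277.2949 242.6636]]
```

The base edges put the slide's x axis at 42.9°, and the measured edges are 119–144 mm, close to the true 124 × 146. The two views put the block's top centre at about (0.539, -0.131), agreeing to within 6 mm. The grip point is therefore about (0.5355, -0.1345). Next I move to hover above it.

Request:
apply_moves:
  targets: [68.5,0,0,0,0,0,1]
  squeeze: 30

```text
time: 0.2
tool_pos: [0.2287, -0.5828, 0.4035]
tool_rot: [-171.3, 0.0, -158.6]
force: [-0.2, 0.2, -0.5]
gripper_width: 0.0859
grasp_force: 0.0
```

I put the turn on the x axis instead of z, so the tool rolled 8.6°. I'll undo that first.

Request:
apply_moves:
  targets: [-8.59,0,0,0,0,0,1,-8.59,0,0,0,0,0,1]

```text
time: 0.4
tool_pos: [0.2283, -0.582, 0.4037]
tool_rot: [179.8, -0.0, -158.6]
force: [0.7, -0.5, 0.1]
gripper_width: 0.0855
grasp_force: 0.0
```

Request:
apply_moves:
  targets: [0,0,8.5,-0.04,0.027,0,1,0,0,17,-0.08,0.054,0,1,0,0,25.5,-0.12,0.081,0,1,0,0,34,-0.16,0.108,0,1,0,0,42.5,-0.2,0.135,0,1,0,0,51,-0.24,0.162,0,1,0,0,59.5,-0.28,0.189,0,1,0,0,68.5,-0.32,0.216,0,1,0,0,68.5,-0.36,0.243,0,1,0,0,68.5,-0.4,0.27,0,1,0,0,68.5,-0.44,0.297,0,1,0,0,68.5,-0.4507,0.3048,0.03,1,0,0,68.5,-0.4507,0.3048,0.065,0.85,0,0,68.5,-0.4507,0.3048,0.085,0.85,0,0,68.5,-0.4507,0.3048,0.085,0.85,0,0,68.5,-0.4507,0.3048,0.085,0.85,0,0,68.5,-0.4507,0.3048,0.085,0.85]

```text
time: 2.1
tool_pos: [0.5372, -0.1338, 0.3215]
tool_rot: [179.8, 0.2, 132.9]
force: [-0.8, -0.2, 0.4]
gripper_width: 0.0725
grasp_force: 0.0
```

```bash
python3 - <<'E'
from workcell import robot
import cv2,pickle,numpy as np
d={}
for n in("wrist","top","scene"):
    c=robot.read_camera(n);d[n]=c
cv2.imwrite("pics/w1.png",d["wrist"]["image"][:,:,::-1])
pickle.dump(d,open("cam2.pkl","wb"))
o=robot.observe();print(o["tool_pos"],o["tool_rot"],o["gripper_width"],d["wrist"]["K"].tolist())
E
```

```text
[ 0.53673742 -0.13376058  0.32115932] [1.79864608e+02 1.33624470e-01 1.32893907e+02] 0.07271973287347942 [[309.70691628693146, 0.0, 320.3684650617728], [0.0, 309.70691628693146, 202.06962234198846], [0.0, 0.0, 1.0]]
```

View pics/w1.png

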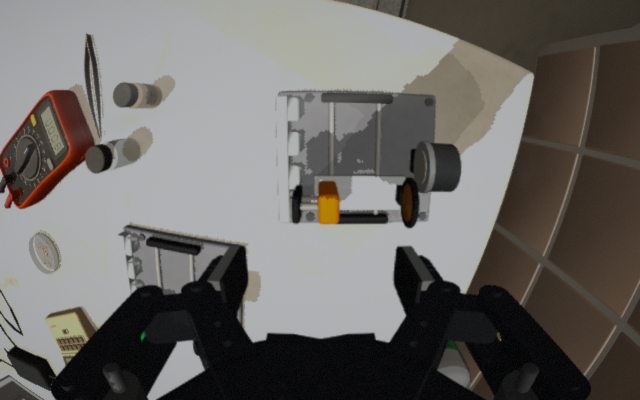

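The wrist view shows the orange block at (329,200), the tab at (297,203), the filter at (408,200), and the slide's axes lined up with the image. I'll enlarge it.

```bash
python3 - <<'E'
import pickle,cv2
im=pickle.load(open("cam2.pkl","rb"))["wrist"]["image"][165:240,270:370,::-1]
cv2.imwrite("pics/w2.png",cv2.resize(im,None,fx=8,fy=8,interpolation=cv2.INTER_CUBIC))
E
```

```text
(no output)
```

View pics/w2.png

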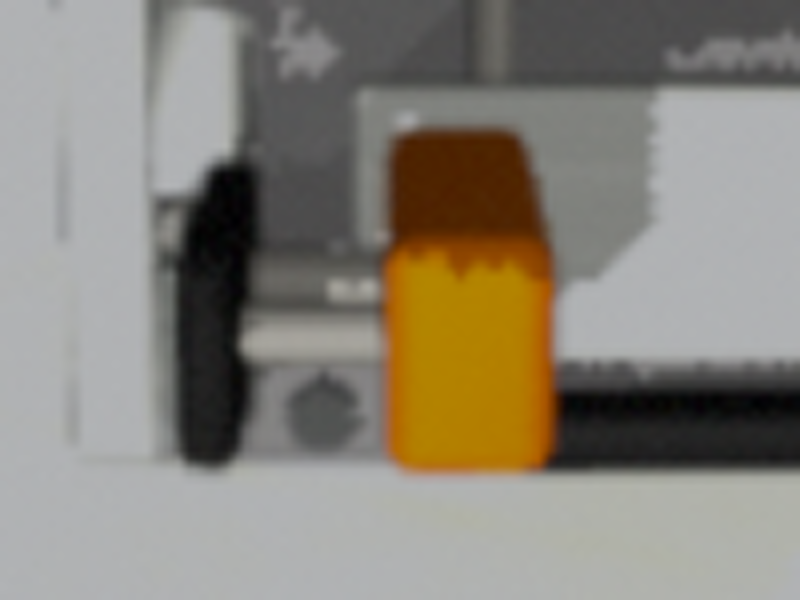

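```bash
python3 - <<'E'
import numpy as np,pickle
np.set_printoptions(precision=4,suppress=True)
c=pickle.load(open("cam2.pkl","rb"))["wrist"];K=c["K"];T=c["world_to_cam"]
def w(a,b,z=.072):
    p=np.array([(270+a/8-K[0,2]),(165+b/8-K[1,2])])/K[0,0];th=np.linalg.norm(p)
    r=np.r_[p/th*np.sin(th)*[1,-1],-np.cos(th)];r=T[:3,:3].T@r;o=-T[:3,:3].T@T[:3,3]
    return o+r*(z-o[2])/r[2]
a=np.radians(42.9);X=np.array([np.cos(a),np.sin(a),0]);Y=np.array([-X[1],X[0],0])
tcp=np.array([.5364,-.1337,0])
for n,p in dict(tl=(388,240),tr=(552,240),br=(552,468),bl=(388,468),mid=(470,354),tab=(182,380)).items():
    q=w(*p);print(n,q,"rel target along X,Y mm",1e3*(q-tcp)@X,1e3*(q-tcp)@Y)
for a1,b1 in(((388,240),(388,468)),((552,240),(552,468))):
    e=w(*a1)-w(*b1);print(np.linalg.norm(e),np.degrees(np.arctan2(e[1],e[0])))
E
```

```text
tl [ 0.529  -0.1254  0.072 ] rel target along X,Y mm 0.25315101109364474 11.149274848295516
tr [ 0.54   -0.1152  0.072 ] rel target along X,Y mm 15.221415814552644 11.148950572804821
br [ 0.5553 -0.1311  0.072 ] rel target along X,Y mm 15.615677578974484 -10.965273439551076
bl [ 0.544  -0.1416  0.072 ] rel target along X,Y mm 0.22147955004737338 -10.933381184901886
mid [ 0.5419 -0.1282  0.072 ] rel target along X,Y mm 7.814622125770684 0.26077354707481
tab [ 0.5241 -0.1482  0.072 ] rel target along X,Y mm -18.903732067007017 -2.267206173470981
0.0220826787451603 132.8178251111641
0.02211773826609636 133.92138524900767
```

The tool's y is the slide's +x and the tool's x is the slide's +y. All views put the block 2–4 mm further along +x than I assumed, and y is right. I'll shift +3.5 mm and go down.

Request:
apply_moves:
  targets: [0,0,0,0,0.0035,0.03,0.85,0,0,0,0,0.0035,0.06,0.85,0,0,0,0,0.0035,0.085,0.85,0,0,0,0,0.0035,0.1,0.85,0,0,0,0,0.0035,0.11,0.85,0,0,0,0,0.0035,0.11,0.85,0,0,0,0,0.0035,0.11,0.75,0,0,0,0,0.0035,0.11,0.65,0,0,0,0,0.0035,0.11,0.58,0,0,0,0,0.0035,0.11,0.52,0,0,0,0,0.0035,0.11,0.47,0,0,0,0,0.0035,0.11,0.42,0,0,0,0,0.0035,0.11,0.42,0,0,0,0,0.0035,0.11,0.42]
  squeeze: 25

```text
time: 3.65
tool_pos: [0.5381, -0.1319, 0.21]
tool_rot: [-179.8, -0.1, 132.9]
force: [-2.9, -4.2, 4.4]
gripper_width: 0.036
grasp_force: 2.9
```

A force of 5 N along -x means only the tab's spring is being pressed, as planned. I'll close the rest of the way.

Request:
apply_moves:
  targets: [0,0,0,0,0,0,0.35,0,0,0,0,0,0,0.3,0,0,0,0,0,0,0.25,0,0,0,0,0,0,0.2,0,0,0,0,0,0,0.2,0,0,0,0,0,0,0.2,0,0,0,0,0,0,0.2]

```text
time: 4.35
tool_pos: [0.5388, -0.131, 0.2103]
tool_rot: [-179.9, -0.0, 133.0]
force: [-1.8, 1.0, 5.5]
gripper_width: 0.0227
grasp_force: 25.2
```

The width is 22.7 mm with 25 N of grip and almost no sideways force, so the tab is fully in. Now I slide 30 mm.

Request:
apply_moves:
  targets: [0,0,0,0.003,0,0,0.2,0,0,0,0.006,0,0,0.2,0,0,0,0.009,0,0,0.2,0,0,0,0.012,0,0,0.2,0,0,0,0.015,0,0,0.2,0,0,0,0.018,0,0,0.2,0,0,0,0.021,0,0,0.2,0,0,0,0.024,0,0,0.2,0,0,0,0.027,0,0,0.2,0,0,0,0.03,0,0,0.2,0,0,0,0.03,0,0,0.2,0,0,0,0.03,0,0,0.2,0,0,0,0.03,0,0,0.2]

```text
time: 5.65
tool_pos: [0.5184, -0.1091, 0.2102]
tool_rot: [-180.0, -0.0, 132.9]
force: [-3.1, -1.6, 6.7]
gripper_width: 0.023
grasp_force: 25.5
```

```bash
python3 - <<'E'
from workcell import robot
import cv2,numpy as np
o=robot.observe();print(o["tool_pos"],o["force"],o["gripper_width"],o["grasp_force"])
a=robot.read_camera("wrist")["image"][60:240,250:470,::-1];b=robot.read_camera("scene")["image"][200:320,200:330,::-1]
a=cv2.resize(a,(440,360));b=cv2.resize(b,(390,360));b=b[:,:360]
cv2.imwrite("pics/s2.png",np.hstack([a,b]))
E
```

```text
[ 0.51835518 -0.10909046  0.21021188] [-3.09002684 -1.5929126   6.73438592] 0.022974415897047216 25.515206158161163
```

View pics/s2.png

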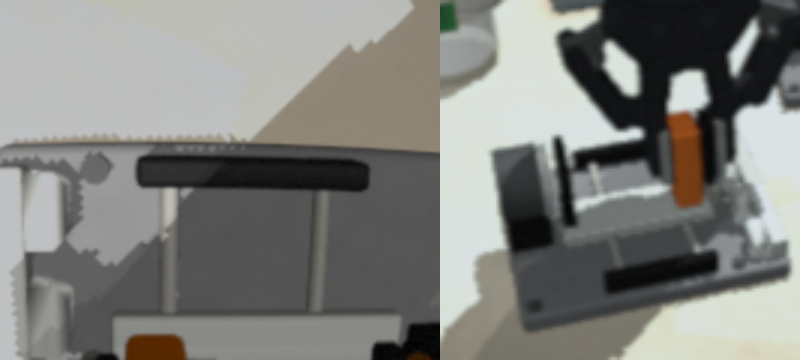

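The grip has moved with the gripper and the filter now stands by the tube. I'll let go and rise.

Request:
apply_moves:
  targets: [0,0,0,0,0,0,0.4,0,0,0,0,0,0,0.6,0,0,0,0,0,0,0.85,0,0,0,0,0,0,0.85,0,0,0,0,0,0,0.85,0,0,0,0,0,0,0.85,0,0,0,0,0,-0.02,0.85,0,0,0,0,0,-0.05,0.85,0,0,0,0,0,-0.09,0.85,0,0,0,0,0,-0.12,0.85,0,0,0,0,0,-0.12,0.85,0,0,0,0,0,-0.12,0.85,0,0,0,0,0,-0.12,0.85]

```text
time: 7.05
tool_pos: [0.5182, -0.1091, 0.3286]
tool_rot: [-179.9, -0.1, 132.9]
force: [0.2, -0.4, 0.3]
gripper_width: 0.0726
grasp_force: 0.0
```

```bash
python3 - <<'E'
from workcell import robot
import cv2,numpy as np
o=robot.observe();print(o["tool_pos"],o["force"],o["gripper_width"],o["grasp_force"])
a=robot.read_camera("wrist")["image"][60:250,90:470,::-1];b=robot.read_camera("scene")["image"][170:320,200:400,::-1]
a=cv2.resize(a,(600,300),interpolation=2);b=cv2.resize(b,(400,300),interpolation=2)
c=np.zeros((600,600,3),np.uint8);c[:300]=a;c[300:,:400]=b
cv2.imwrite("pics/s3.png",c)
E
```

```text
[ 0.51816047 -0.10907783  0.32855178] [ 0.23575374 -0.38588996  0.33241208] 0.07257655313312203 0.0
```

View pics/s3.png

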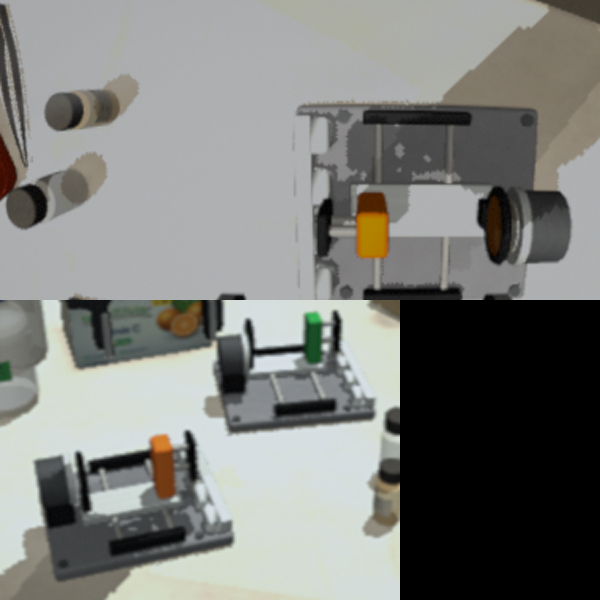

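The tab is out again: its gap to the block is 0.81 of the block's width, against 0.84 before. The filter at (497,225) lines up with the tube at (545,225), and the green slide is unmoved.

```bash
python3 -c "
from workcell import robot
print(robot.finish_job())"
```

```text
the job is handed in; nothing more can be done
None
```

The amber slide is in its next notch with the latch out and the amber filter in front of the beam tube, the green slide was not moved, and the job is handed in (no verdict was returned).

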